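Square up the dough-tub stack and set the rest timer

ROBOT

A 7-joint arm with a two-finger parallel gripper is mounted at the origin on the work surface; the furniture and walls round the work are solid. World frame = base frame: x ahead of the robot, y to its left, z up, the work surface at z = 0. Lengths are in m, angles in rad, forces in N, time in s.
With the tool pointing down it reaches from about 0.35 to 0.9 m from the base axis. Payload 19.9 kg.
Tool frame: the origin (TCP) lies midway between the tips of the shut fingers; the grasp point (between the pads) lies 19 mm behind it (arm.grasp_offset is the distance from the TCP to the grasp point, in m); z points along the fingers, y is the line along which they close (so a half turn about z gives the same grasp; the last joint's range is limited). The gripper opens to 85 mm and grips with 20 to 120 N. Pads are 22 mm wide; open, the fingers measure 114 mm over their backs; the gripper's body (76 mm by 85 mm) begins 54 mm behind the grasp point. The pads swing forward as they close: fully open they stand 13 mm farther back than shut.
Start: joints at [-1.337, 0.417, -0.01, 1.614, 0.005, 1.111, -0.053], TCP at [0.17, 0.602, 0.231] pointing down, gripper open.
Joint ranges: [-2.81, 2.81], [-0.39, 2.02], [-1.27, 1.25], [0.06, 2.57], [-1.19, 4.33], [0.19, 2], [-2.82, 2.82]. Speed limits (rad/s): [1.89, 1.89, 2.39, 2.39, 3.01, 3.01, 3.01].

INTERFACE

Orientations are given as a unit quaternion [x, y, z, w].
In Python, from plant import arm, planner, eyes, workorder, get_clock, get_joint_pos, get_joint_velocities, get_joint_torque, get_eef_pos, get_tcp_rot, get_force, get_moment, get_width, get_grasp_force gives the robot as it stands. The module is installed in compiled form; this text tells all that it offers. Calls block until the motion is done:
- arm.movep(position, orientation): joint-space move of the TCP to a pose.
- arm.move_l(position, rot=None, speed=0.15): straight line of the TCP; rot=None keeps the orientation; speed is the mean speed in m/s.
- arm.set_joints(angles): joint-space move.
- arm.move_gripper(opening): opening from 0.0 (shut) to 1.0 (fully open); the grip force is fixed at half the most; returns when the fingers have stopped.
- arm.dwell(seconds).
- planner.solve_ik(position, orientation): joint angles nearest the present ones, or None.
- eyes.grab_frame(name): name is "scene" or "side" or "wrist"; returns a dict with "pixels" (384x512x3 uint8, red, green, blue), "z_map" (384x512 float32, m along the optical axis (not along the pixel's ray), 0 where there is no reading), "K" (3x3 intrinsics, pixels), "k1" (the pictures are not rectified: a ray, as slopes to the right and down, at radius r is drawn at 1 + k1 r^2 times it, then the intrinsics apply), "pose" (4x4, takes a point from camera to world coordinates); the wrist camera has in their place "mount" (4x4, takes a point from camera to tool coordinates, whose origin is the TCP and whose axes are the flange's). Camera axes: x right, y up, looking along -z (the intrinsics and any distortion apply to the point x, -y, -z); pixel columns grow to the right and rows downward; lengths in m; the calibration is good to about 2 mm. A picture is of the moment at which its call begins: read the wrist's pose just before it.
A pose or a line that the arm cannot do raises arm.IKError and nothing moves.
- workorder.finish_job(): hands the job in; it is judged then, once.
Readings, each from a call of its own:
- get_clock(): time.
- get_joint_pos(): joint angles.
- get_joint_velocities(): joint speeds.
- get_joint_torque(): joint torques, N m.
- get_eef_pos(): TCP position.
- get_tcp_rot(): TCP orientation.
- get_force(): force on the tool from outside, world axes, zero at the start.
- get_moment(): the same for the moment, N m.
- get_width(): opening from 0.0 (shut) to 1.0 (fully open).
- get_grasp_force(): force on a finger pad.
Only numpy, scipy, OpenCV 4.12 (cv2) and the standard library are available. Lean on these libraries where they do the work, as an engineer would, in place of code of your own. Each camera call takes 0.05 s, during which the arm holds its last target. There are 200 camera calls.

TASK

Get the dough tubs stacked for their rest: the middle tub stands crooked on the large one, so nudge it across until its corner feet drop into the recesses of the large tub's lid, then set the small tub on top with its feet in the recesses of the middle tub's lid. When the stack is done, wind the timer clockwise clearly past its last mark (15 minutes) and turn it back to 10 minutes. Leave the large tub about where it stands, keep the tubs from tipping, and do not disturb the cup, can and salt shaker.

Things in the scene. Friction and masses are not known exactly. Their poses are not given: they have to be found in the camera images.
- large_tub_lid (a point): Large white rectangular tub with a flat grey lid, loose on the worktop, about 1 kg; 170 mm along its x, 200 mm along its y, 72 mm high. The point is the centre of the lid's top face, z up. The lid has four square recesses, 25 mm wide and 6 mm deep, centred at x +-42, y +-55 mm from this point.
- middle_tub_center (a point): Middle tub, same make, 0.35 kg, 125 (x) x 150 (y) x 67 mm high with its feet; four feet 7 mm high, 19 mm across (14 at the tip) at x +-42, y +-55 mm. Starts on the large lid 13 to 22 mm off along the lid's +y, up to 22 mm off in x, slightly turned. Too wide to grip; slides when pushed on its sides. The point is its centre: 33.5 mm above the lid face while unseated, 27.5 mm once the feet are in.
- middle_tub_lid (a point): Centre of the middle tub's lid, top face, 33.5 mm above that tub's centre. The lid has four square recesses, 23 mm wide and 6 mm deep, centred at x +-20, y +-45 mm from this point.
- small_tub_center (a point): Small tub, same make, 0.25 kg, on the worktop to one side of the stack; 60 mm along its x (grasp across this), 120 mm along its y, 57 mm high with its feet; four feet 7 mm high, 17 mm across (12 at the tip) at x +-20, y +-45 mm. Either way round is right. The point is its centre, 28.5 mm above the foot tips; when seated 22.5 mm above the middle lid's top face.
- timer_grip (a point): Grip bar on the white dial of a round steel twist timer 92 mm across, fixed to the worktop on the other side of the stack. The bar is 52 mm along its x, 14 mm wide, 26 mm tall, its upper face 63.5 mm above the worktop; the point is on the turning axis, 52.5 mm above the worktop. The bar turns with the dial; its black line points along its -x at the set mark.
- timer_dial (a joint): Timer setting in rad, growing clockwise seen from above; stays where it is left (friction 0.04 N m). Black marks on the steel: 0 minutes (long) at 0, 5 minutes at 0.4, 10 minutes at 0.8, 15 minutes (the last, long and thick) at 1.2; stop at 1.5. Starts between 0 and 0.1.
- cup_center (a point): Brown round cup, 96 mm across, 80 mm high, loose bystander; the point is its centre.
- can_center (a point): Slim pale drinks can, 53 mm across, 132 mm high, loose bystander; the point is its centre.
- shaker_center (a point): Salt shaker, 44 mm across, 90 mm high, loose bystander; the point is its centre.
Mind the look-alikes: they are no part of the job. Of the things shaped like the part that bears timer_grip, the bare steel one is meant.

How it is judged:
On the way, in this order (a step that is already met when the one before it is completed fails the run):
1. the middle tub's feet have dropped into the recesses of the large tub's lid (x of middle_tub_center in the frame of large_tub_lid between -0.007 and 0.007 m and y of middle_tub_center in the frame of large_tub_lid between -0.007 and 0.007 m and z of middle_tub_center in the frame of large_tub_lid below 0.03 m and angle between middle_tub_center's own z axis and vertical below 0.04 rad), for 0.2 s.
2. the small tub's feet sit in the recesses of the middle tub's lid (all of step 1 and x of small_tub_center in the frame of middle_tub_center between -0.007 and 0.007 m and y of small_tub_center in the frame of middle_tub_center between -0.007 and 0.007 m and z of small_tub_center in the frame of middle_tub_center between 0.05 and 0.0585 m and angle between small_tub_center's own z axis and vertical below 0.04 rad), for 0.2 s.
3. the timer is wound past its 15 minute mark, the stack standing (all of step 2 and value of joint timer_dial above 1.25 rad), for 0.05 s.
4. the timer is turned back to the 10 minute mark (value of joint timer_dial between 0.7 and 0.9 rad), for 0.2 s.
At the end, for the whole second after the job is handed in: Middle tub seated in the large lid (within 7 mm in x and y, centre at most 30 mm above the lid) and small tub seated in the middle lid (within 7 mm, centre 50 to 58.5 mm above the middle tub's), both tilted under 0.04 rad; timer at 0.8 +-0.1 rad (10 minutes) (all of step 2 and all of step 4); the robot touches nothing.
It fails at once if the large tub is shoved more than 40 mm from where it stood (distance of large_tub_lid from where it was at the start of the episode above 0.04 m).
It fails at once if a tub is tipped by more than 0.5 rad (angle between any of middle_tub_center, small_tub_center, large_tub_lid's own z axis and vertical above 0.5 rad).
It fails at once if the cup, can or salt shaker is moved more than 30 mm (distance of any of cup_center, can_center, shaker_center from where it was at the start of the episode above 0.03 m).
It also fails if it takes over 72 s, if anything falls off the work surface, if the arm or the gripper's body presses on something with over 40 N, if the wrist force passes 120 N, or if a joint passes its speed limit or range.

## Working session

There is one attempt and no reset: what is moved stays moved. The work goes in short steps, each a Python script; the robot and the scene stay as the last script left them, time stands still between calls to the robot, and variables do not carry over. Pictures are saved under pics/ and viewed, at most 10 in all, crops included, and the job is handed in when it is done.

```bash
mkdir -p pics; ls; cat > h.py <<'E'
import numpy as np, cv2
from scipy.spatial.transform import Rotation as R
from plant import *
from plant import arm, planner, eyes, workorder, get_clock, get_joint_pos, get_eef_pos, get_tcp_rot, get_force, get_moment, get_width, get_grasp_force
def grab(name):
    if name=="wrist":
        p=np.array(get_eef_pos());q=np.array(get_tcp_rot())
        f=dict(eyes.grab_frame(name)); T=np.eye(4);T[:3,:3]=R.from_quat(q).as_matrix();T[:3,3]=p
        f["pose"]=T@np.array(f["mount"])
    else: f=dict(eyes.grab_frame(name)); f["pose"]=np.array(f["pose"])
    return f
def rays(f,uv):
    uv=np.asarray(uv,float).reshape(-1,2);K=np.array(f["K"]);k=float(f["k1"])
    d=np.stack([(uv[:,0]-K[0,2])/K[0,0],(uv[:,1]-K[1,2])/K[1,1]],1);s=d.copy()
    for _ in range(20): s=d/(1+k*(s**2).sum(1,keepdims=True))
    c=np.column_stack([s[:,0],-s[:,1],-np.ones(len(s))])
    return f["pose"][:3,3],c@f["pose"][:3,:3].T
def onz(f,uv,z):
    o,d=rays(f,uv); return o+d*((z-o[2])/d[:,2])[:,None]
def cloud(f):
    h,w=f["z_map"].shape;u,v=np.meshgrid(np.arange(w),np.arange(h))
    o,d=rays(f,np.stack([u.ravel(),v.ravel()],1)); z=f["z_map"].ravel()
    P=o+d*z[:,None]; P[z==0]=np.nan; return P.reshape(h,w,3)
def save(n,img,s=1.5): cv2.imwrite("pics/"+n,cv2.resize(img[:,:,::-1],None,fx=s,fy=s,interpolation=cv2.INTER_CUBIC))
E
python3 - <<'E'
from h import *
for n in ["scene","side","wrist"]:
    f=grab(n); np.savez(n+"0.npz",**f); save(n+"0.png",f["pixels"]); print(n,f["pose"][:3,3].round(3),f["K"][0],f["k1"],(f["z_map"]==0).mean())
print(get_clock(),get_tcp_rot(),R.from_quat(get_tcp_rot()).as_matrix().round(3))
a=[cv2.imread(f"pics/{n}0.png") for n in ["scene","side"]]
E
```

```text
pics
scene [ 0.074 -0.698  1.059] [389.86867626   0.         255.9150087 ] -0.131117620305818 0.0037689208984375
side [ 0.145 -1.076  0.724] [430.85055749   0.         256.40081615] -0.12411194475181682 0.0039825439453125
wrist [0.095 0.622 0.374] [335.43698848   0.         251.27211195] 0.015198719290036498 0.003957112630208333
0.15 [ 1.36955218e-01  9.90577134e-01 -4.58371890e-04 -2.19971559e-05] [[-0.962  0.271 -0.   ]
 [ 0.271  0.962 -0.001]
 [-0.    -0.001 -1.   ]]
```

View pics/scene0.png

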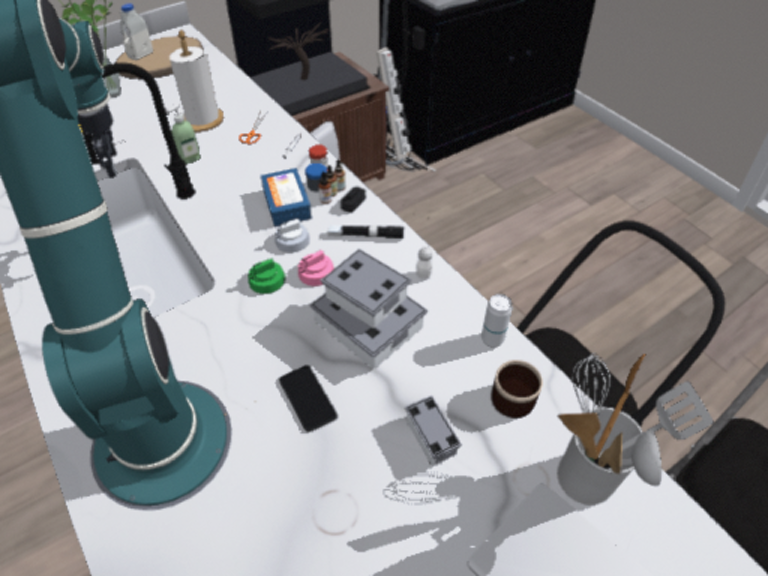

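View pics/side0.png

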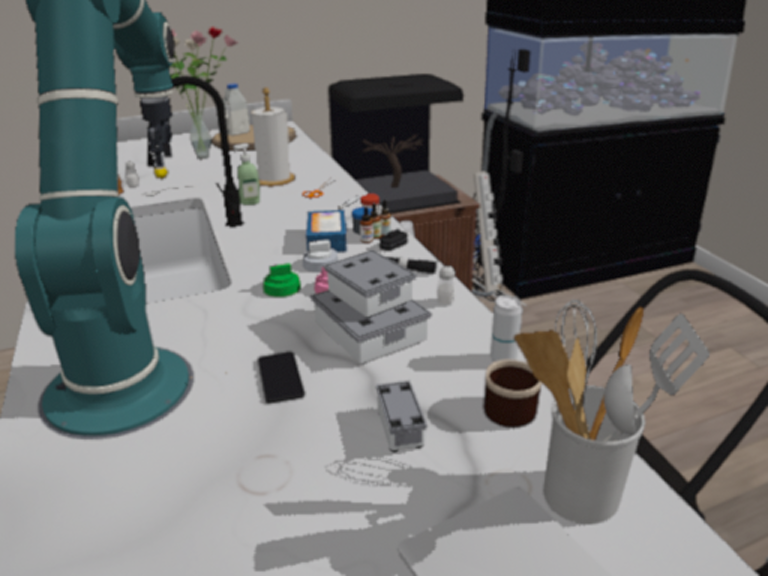

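The scene view (1.5x pixels) shows the stack at (367,300) and the small tub at (432,428). There are three timer look-alikes: green (267,276), pink (316,267) and bare steel/white (292,235), and the steel one is the one I want. The bystanders are the cup (517,388), can (497,320) and shaker (425,262). Next I'll get coarse positions from depth.

```bash
python3 - <<'E'
from h import *
f=dict(np.load("scene0.npz")); P=cloud(f)
for n,u,v in [("midlid",365,282),("largelid",348,325),("small",432,428),("steel",292,228),("green",266,268),("pink",316,260),("cup",517,370),("can",498,300),("shaker",425,250),("faucet",130,70),("blue",287,190),("pen",370,232),("phone",307,398)]:
    u=int(u/1.5);v=int(v/1.5); print(n,P[v,u].round(3))
img=f["pixels"]; c=img[int(205/1.5):int(300/1.5),int(230/1.5):int(360/1.5)]
save("timercrop.png",c,6)
E
```

```text
midlid [0.512 0.018 0.135]
largelid [ 0.448 -0.013  0.069]
small [ 0.45  -0.307  0.057]
steel [0.5   0.346 0.051]
green [0.384 0.261 0.05 ]
pink [0.494 0.213 0.051]
cup [ 0.68  -0.296  0.046]
can [ 0.72  -0.177  0.126]
shaker [0.711 0.064 0.086]
faucet [0.293 0.702 0.412]
blue [0.564 0.491 0.053]
pen [0.673 0.247 0.024]
phone [ 0.296 -0.084  0.007]
```

View pics/timercrop.png

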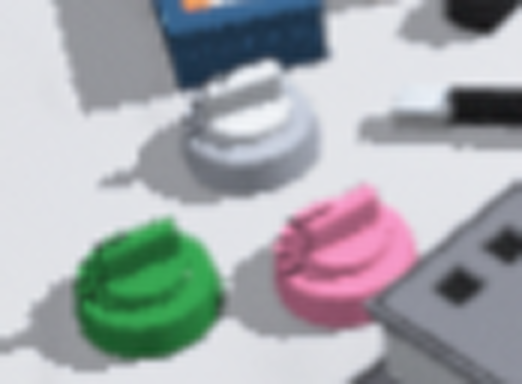

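```bash
python3 - <<'E'
from h import *
f=dict(np.load("scene0.npz")); P=cloud(f)
for u,v in [(185,188),(180,165),(172,140),(165,110),(155,85),(142,73),(125,68),(110,70),(95,110),(100,150),(110,165)]:
    print(u,v,P[int(v/1.5),int(u/1.5)].round(3), f["pixels"][int(v/1.5),int(u/1.5)])
print(f["pose"].round(2)); print(np.load("wrist0.npz")["mount"].round(3))
q=[0,1,0,0]
for p in [(.3,.45,.36),(.59,.02,.36),(.52,-.3,.33),(.58,.34,.33)]: print(p,planner.solve_ik(p,q))
E
```

```text
185 188 [0.331 0.654 0.062] [30 19 22]
180 165 [0.345 0.694 0.108] [26 24 24]
172 140 [0.342 0.7   0.19 ] [22 23 22]
165 110 [0.382 0.865 0.187] [109 109 113]
155 85 [0.343 0.706 0.352] [28 29 30]
142 73 [0.318 0.698 0.397] [19 21 21]
125 68 [0.284 0.703 0.419] [22 23 23]
110 70 [0.249 0.702 0.428] [22 22 23]
95 110 [0.174 0.57  0.41 ] [128 128 126]
100 150 [0.149 0.53  0.335] [53 57 61]
110 165 [0.158 0.532 0.289] [30 32 35]
[[ 0.82  0.43 -0.37  0.07]
 [-0.57  0.62 -0.55 -0.7 ]
 [-0.    0.66  0.75  1.06]
 [ 0.    0.    0.    1.  ]]
[[ 0.001  0.953  0.304  0.077]
 [ 1.    -0.001  0.001 -0.   ]
 [ 0.001  0.304 -0.953 -0.143]
 [ 0.     0.     0.     1.   ]]
(0.3, 0.45, 0.36) [-1.0489846   0.16937189  0.01072652  1.65070122 -0.00186573  1.32152951
  0.53284503]
(0.59, 0.02, 0.36) [-0.55254921  0.2982118   0.59881309  1.54751761 -0.17061106  1.34859769
  1.63417073]
(0.52, -0.3, 0.33) [-0.34864915  0.54172729  1.20907813  1.57860132 -0.51337127  1.38050069
  2.48334198]
(0.58, 0.34, 0.33) [-0.68184379  0.44211888  0.15513337  1.36109111 -0.06790551  1.34354398
  1.04469642]
```

View pics/wrist0.png

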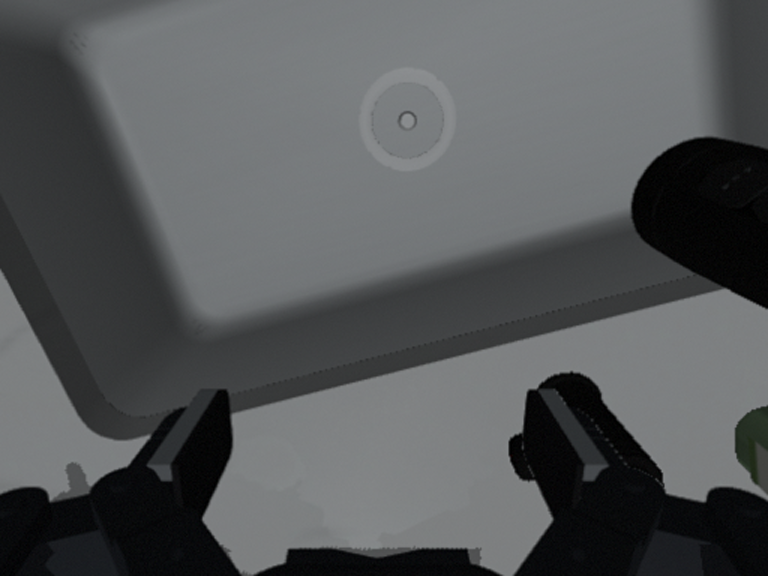

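The wrist view shows only the sink and the finger pads at the bottom. I'll back away from the faucet and look from above at the stack, small tub and timer.

```bash
python3 - <<'E'
from h import *
q=[0,1,0,0]
arm.move_l([.2,.48,.3],speed=.25)
arm.set_joints([-.55,.35,0,1.5,0,1.29,1.02]); print(np.round(get_eef_pos(),3),R.from_quat(get_tcp_rot()).as_matrix().round(2)[0])
arm.movep([.55,.34,.33],q); f=grab("wrist"); np.savez("wt.npz",**f); save("wt.png",f["pixels"],1)
arm.set_joints([-.02,.3,0,1.55,0,1.35,1.55])
arm.movep([.56,.02,.39],q); f=grab("wrist"); np.savez("ws.npz",**f); save("ws.png",f["pixels"],1.5)
print(get_clock(),np.round(get_joint_pos(),2))
a=cv2.imread("pics/ws.png"); b=cv2.imread("pics/wt.png")
cv2.imwrite("pics/w1.png",cv2.resize(np.vstack([cv2.resize(a,(512,384)),b]),(400,600)))
E
```

```text
[0.547 0.301 0.323] [-1. -0.  0.]
4.4667 [-0.07  0.2  -0.02  1.55  0.    1.39  1.48]
```

View pics/w1.png

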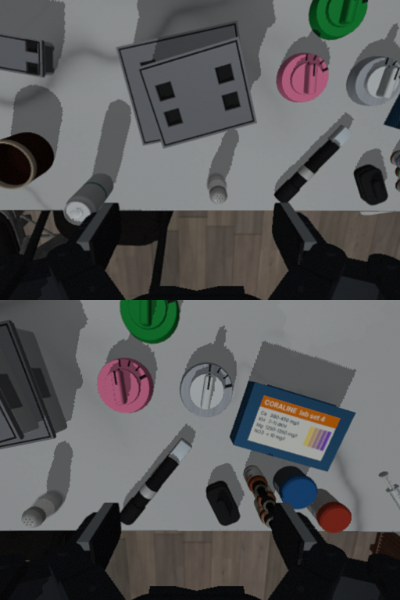

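The wrist view (400x600 composite) shows all four middle lid recesses, at (165,90), (225,73), (175,117) and (232,100). The large lid's outline shows behind it, and the steel timer is at (207,390) in the lower half. Now I'll measure these.

```bash
cat >> h.py <<'E'
def rect(f,z,tol,near,rad=.16,show=True):
    P=cloud(f); m=(abs(P[...,2]-z)<tol)&(np.hypot(P[...,0]-near[0],P[...,1]-near[1])<rad)
    m=cv2.morphologyEx(m.astype(np.uint8),cv2.MORPH_OPEN,np.ones((3,3)))
    v,u=np.nonzero(m); W=onz(f,np.stack([u,v],1),z)[:,:2]
    (c,s,a)=cv2.minAreaRect((W*1000).astype(np.float32))
    if s[0]>s[1]: s=s[::-1]; a-=90   # a = direction of short (x) side, deg
    a=(a+90)%180-90
    if show: print("rect z",z,"c",np.round(c,1),"size",np.round(s,1),"ang",round(a,2),len(W),"medz",np.median(P[m>0][:,2]).round(4))
    return np.array(c)/1000,np.radians(a)
def dark(f,z,c,a,hx,hy,thr=45):
    """dark squares on a lid at z inside the lid's rectangle -> world centres"""
    g=f["pixels"].max(2); h,w=g.shape; u,v=np.meshgrid(np.arange(w),np.arange(h))
    W=onz(f,np.stack([u.ravel(),v.ravel()],1),z)[:,:2]-c
    L=W@np.array([[np.cos(a),-np.sin(a)],[np.sin(a),np.cos(a)]])
    ins=((abs(L[:,0])<hx)&(abs(L[:,1])<hy)).reshape(h,w)
    m=((g<thr)&ins).astype(np.uint8)
    n,lab,st,ce=cv2.connectedComponentsWithStats(m)
    return [(onz(f,ce[i],z)[0,:2],st[i,4]) for i in range(1,n) if st[i,4]>40]
E
python3 - <<'E'
from h import *
f=dict(np.load("ws.npz"))
c,a=rect(f,.072,.012,(.51,.01)); c2,a2=rect(f,.139,.012,(.51,.02),.13)
for p,n in dark(f,.139,c2,a2,.05,.068): print((p*1000).round(1),n)
P=cloud(f);print("table z",np.nanmedian(P[50:100,380:385,2]))
f=dict(np.load("scene0.npz"))
c,a=rect(f,.072,.012,(.51,.01)); c2,a2=rect(f,.139,.012,(.51,.02),.13); rect(f,.057,.01,(.45,-.307),.1)
for p,n in dark(f,.139,c2,a2,.05,.068): print((p*1000).round(1),n)
f=dict(np.load("wt.npz"));P=cloud(f)
m=(abs(P[...,2]-.0635)<.008)&(np.hypot(P[...,0]-.51,P[...,1]-.34)<.06);v,u=np.nonzero(m)
W=onz(f,np.stack([u,v],1),.0635)[:,:2];print("bar",[np.round(k,1) if np.ndim(k) else k for k in cv2.minAreaRect((W*1000).astype(np.float32))],len(W))
c=f["pixels"][90:150,225:305]; save("tm.png",c,9)
E
```

```text
rect z 0.072 c [510.    3.9] size [169.8 200.9] ang 11.74 6181 medz 0.0729
rect z 0.139 c [518.4  24. ] size [124.9 150. ] ang 16.05 14372 medz 0.1396
[486.8  61.3] 419
[511.7 -25.2] 395
[525.1  72.3] 375
[550.  -14.1] 352
table z 0.02798137914962895
rect z 0.072 c [506.1   0.6] size [173.7 205.2] ang 11.75 1280 medz 0.0707
rect z 0.139 c [514.   19.9] size [130.4 155.3] ang 15.99 1433 medz 0.1376
rect z 0.057 c [ 452.9 -304. ] size [ 63.  122.8] ang -8.7 813 medz 0.0554
bar [array([502.2, 358.7]), array([14. , 51.1]), 82.32881164550781] 507
```

View pics/tm.png

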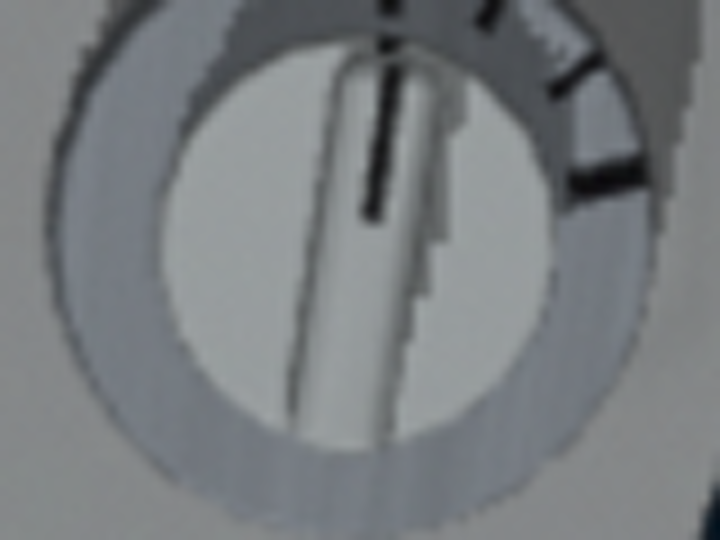

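The crop shows the steel timer's line at about the long 0 mark, with the other marks clockwise (to the right). In lid axes the middle tub is off by (+12, +18) mm and turned +4.3°. I'll push its +x face first, with both open fingers so they square it up.

```bash
cat >> h.py <<'E'
def quat(th): return (R.from_euler('z',th)*R.from_euler('x',np.pi)).as_quat()
def lid(c,a,x,y): return np.array(c)+np.array([np.cos(a)*x-np.sin(a)*y,np.sin(a)*x+np.cos(a)*y])
def look(n="ws"):
    q=get_joint_pos(); arm.movep([.56,.02,.39],[0,1,0,0]); f=grab("wrist"); np.savez(n+".npz",**f); return f
def status(f,near=(.51,.01)):
    cL,aL=rect(f,.072,.012,near)
    P=cloud(f); m=(P[...,2]>.115)&(P[...,2]<.16)&(np.hypot(P[...,0]-near[0],P[...,1]-near[1])<.07)
    zm=np.median(P[m][:,2]); cM,aM=rect(f,.139 if zm>.1375 else .133,.012,near,.13)
    d=cM-cL; print("zlid",zm.round(4),"off x,y mm",(np.array([d@[np.cos(aL),np.sin(aL)],d@[-np.sin(aL),np.cos(aL)]])*1000).round(1),"rot",np.degrees(aM-aL).round(2))
    return cL,aL,cM,aM
def push(c,a,p0,p1,th,z=.085,speed=.05):
    q=quat(th); A=lid(c,a,*p0);B=lid(c,a,*p1)
    arm.movep([*A,.24],q); arm.move_l([*A,z],speed=.2); F0=np.array(get_force()); n=4
    for k in range(1,n+1):
        arm.move_l([*(A+(B-A)*k/n),z],speed=speed); print("F",(np.array(get_force())-F0).round(1))
        if np.linalg.norm((np.array(get_force())-F0)[:2])>12: print("stop");break
    arm.move_l([*(np.array(get_eef_pos())[:2]+(A-B)/np.linalg.norm(A-B)*.012),z],speed=.1); arm.move_l([*np.array(get_eef_pos())[:2],.24],speed=.3)
E
python3 - <<'E'
from h import *
c=np.array([.510,.0039]);a=np.radians(11.74)
push(c,a,(.098,.018),(.0735,.018),a+np.pi)
f=look("ws1"); status(f); print(get_clock(),np.round(get_joint_pos(),2))
E
```

```text
F [ 0.4 -0.8  0.6]
F [ 0.1 -1.  -0.3]
F [ 0.1 -0.9 -0.6]
F [-0.2  0.1  0.2]
rect z 0.072 c [510.2   3.9] size [169.8 201.1] ang 11.61 5451 medz 0.0729
rect z 0.139 c [504.2  23.5] size [124.8 150. ] ang 11.86 14972 medz 0.1396
zlid 0.1396 off x,y mm [-1.9 20.5] rot 0.25
8.8167 [-0.08  0.2  -0.01  1.56  0.    1.39  1.48]
```

Squared up: x is −1.9 mm and rotation 0.25°. Next is the push along −y.

```bash
python3 - <<'E'
from h import *
c=np.array([.5102,.0039]);a=np.radians(11.65)
push(c,a,(-.001,.118),(-.001,.088),a+np.pi/2)
f=look("ws2"); status(f); print(get_clock(),np.round(get_joint_pos(),2))
E
```

```text
F [ 0.9 -0.7 -0.5]
F [ 0.2 -0.3  0. ]
F [-0.1  0.2 -0.4]
F [-0.8  0.4 -0.2]
rect z 0.072 c [510.2   3.9] size [169.6 201.1] ang 11.59 5390 medz 0.0729
rect z 0.133 c [508.6   3.4] size [124.8 150.8] ang 11.69 14388 medz 0.1336
zlid 0.1336 off x,y mm [-1.6 -0.2] rot 0.1
14.8083 [-0.07  0.2  -0.03  1.55  0.01  1.39  1.47]
```

The middle tub is seated: lid at z 0.133, offset (−1.6, −0.2) mm. Now I'll look closely at the small tub.

```bash
python3 - <<'E'
from h import *
arm.set_joints([.6,.2,0,1.55,0,1.39,.44])
arm.movep([.457,-.335,.33],quat(np.radians(81.3)))
f=grab("wrist"); np.savez("wsm.npz",**f); save("wsm.png",f["pixels"],1)
c,a=rect(f,.057,.01,(.457,-.30),.1)
for p,n in dark(f,.057,c,a,.028,.058): print((p*1000).round(1),n)
print(get_clock(),np.round(get_joint_pos(),2))
E
```

```text
rect z 0.057 c [ 456.3 -300.8] size [ 60.1 119.5] ang -9.17 4887 medz 0.0576
[ 457.7 -294.5] 1235
16.625 [ 0.59  0.24 -0.01  1.63  0.    1.27  0.42]
```

View pics/wsm.png

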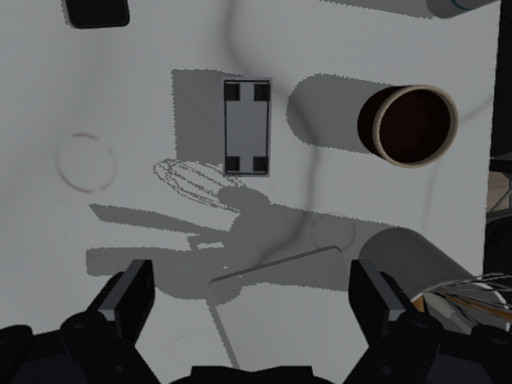

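The small tub is at (247,127) in the picture. Its centre is (0.456, −0.301) at −9.2°, measuring 60x120 mm as expected. I'll grasp it and place it.

```bash
python3 - <<'E'
from h import *
c=[.4563,-.3008];q=quat(np.radians(80.83))
arm.movep([*c,.14],q); arm.move_l([*c,.015],speed=.12)
arm.move_gripper(0.0); print("w",get_width(),"gf",get_grasp_force())
arm.move_l([*c,.24],speed=.2); print("w",get_width(),"gf",get_grasp_force())
t=[.5086,.0034];q2=quat(np.radians(101.69))
j=get_joint_pos(); arm.movep([*t,.24],q2); F0=np.array(get_force())
arm.move_l([*t,.156],speed=.15); print((np.array(get_force())-F0).round(1))
for z in (.151,.147,.144,.142):
    arm.move_l([*t,z],speed=.04); F=np.array(get_force())-F0; print(z,F.round(1))
    if F[2]>10: break
print(get_clock(),np.round(get_joint_pos(),2),np.round(get_eef_pos(),4))
E
```

```text
w 0.6947212428331473 gf 62.09249138832092
w 0.6895501570618738 gf 65.0042188167572
[0.3 1.3 0.4]
0.151 [-0.4  1.2  1.3]
0.147 [-0.1  0.6  1.4]
0.144 [-0.2  1.   0.3]
0.142 [-4.8  0.5 15.4]
23.1583 [ 0.15  0.33 -0.26  1.98  0.11  0.85  0.03] [0.5089 0.0034 0.1427]
```

```bash
python3 - <<'E'
from h import *
arm.move_gripper(1.0); p=get_eef_pos()
arm.move_l([p[0],p[1],.28],speed=.25)
f=look("ws3"); save("ws3.png",f["pixels"],1)
cL,aL=rect(f,.072,.012,(.51,.004)); cM,aM=rect(f,.133,.01,(.51,.004),.13)
P=cloud(f); m=(P[...,2]>.16)&(P[...,2]<.21)&(np.hypot(P[...,0]-.51,P[...,1])<.09); print("ztop",np.median(P[m][:,2]),"planefit",np.linalg.lstsq(np.c_[P[m][:,:2]-.5,np.ones(m.sum())],P[m][:,2],rcond=None)[0].round(4))
cS,aS=rect(f,.184,.01,(.51,.004),.1)
d=cS-cM;print(np.array([d@[np.cos(aM),np.sin(aM)],d@[-np.sin(aM),np.cos(aM)]])*1000,get_clock())
E
```

```text
rect z 0.072 c [510.2   3.8] size [169.5 201.1] ang 11.56 5339 medz 0.0728
rect z 0.133 c [508.6   3.3] size [124.9 151. ] ang 11.7 7088 medz 0.1338
ztop 0.18453341535815876 planefit [-0.002  -0.0016  0.183 ]
rect z 0.184 c [509.    3.5] size [ 59.9 120.1] ang 11.65 7171 medz 0.1845
[0.44374517 0.1629459 ] 25.5333
```

View pics/ws3.png

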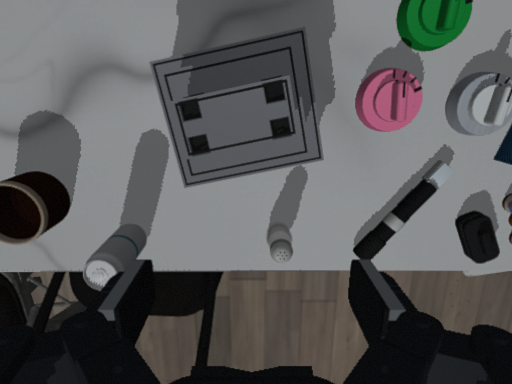

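The picture shows the small tub seated and squared on the stack at (237,115): offset (0.4, 0.2) mm, top at z 0.184, level. Now the timer.

```bash
python3 - <<'E'
from h import *
c=[.5022,.3587];th=np.radians(172.3)
arm.set_joints([-.55,.35,0,1.5,0,1.29,.9])
arm.movep([*c,.16],quat(th)); arm.move_gripper(.5)
arm.move_l([*c,.043],speed=.12); F0=np.array(get_force());print(F0.round(1))
arm.move_gripper(0.0); print("w",get_width(),get_grasp_force(),(np.array(get_force())-F0).round(1))
for d in np.linspace(0,1.37,9)[1:]:
    arm.movep([*c,.043],quat(th-d)); print(round(d,2),(np.array(get_force())-F0).round(1),np.array(get_moment()).round(2))
arm.dwell(.15)
print(get_clock(),np.round(get_joint_pos(),2))
x=R.from_quat(get_tcp_rot()).as_matrix()[:,0];print(np.degrees(np.arctan2(x[1],x[0])))
E
```

```text
[-0.2 -0.4  0.6]
w 0.14988412125390005 59.73921597003937 [-0.8  1.5  4.5]
0.17 [-0.3  1.4  4.7] [ 0.07  0.19 -0.05]
0.34 [0.2 1.3 4.9] [ 0.02  0.22 -0.03]
0.51 [-1.1  0.3  5.6] [-0.06  0.25 -0.05]
0.68 [-1.1 -0.2  7.5] [-0.08  0.29 -0.01]
0.86 [-2.3  0.6  7. ] [-0.19  0.45 -0.01]
1.03 [-1.4  1.2  7.9] [-0.13  0.54 -0.07]
1.2 [-1.5  0.7  8.2] [-0.1   0.55 -0.03]
1.37 [-2.7 -0.6  9. ] [-0.14  0.6   0.01]
31.7667 [-0.9   0.65  0.31  1.77 -0.27  0.76 -0.39]
93.81897452797293
```

```bash
python3 - <<'E'
from h import *
c=[.5022,.3587];th=np.radians(172.3)
for d in (1.2,1.0,.85,.76):
    arm.movep([*c,.043],quat(th-d))
arm.dwell(.1); arm.move_gripper(.5); arm.move_l([*c,.16],speed=.2)
arm.movep([.54,.352,.26],[0,1,0,0]); f=grab("wrist"); np.savez("wt2.npz",**f)
P=cloud(f)
m=(abs(P[...,2]-.0635)<.006)&(np.hypot(P[...,0]-.502,P[...,1]-.359)<.04);v,u=np.nonzero(m)
W=onz(f,np.stack([u,v],1),.0635)[:,:2];print(cv2.minAreaRect((W*1000).astype(np.float32)))
# dark marks on the steel ring
u,v=np.meshgrid(np.arange(512),np.arange(384)); g=f["pixels"].max(2)
mm=(np.hypot(P[...,0]-.5022,P[...,1]-.3587)<.047)&(np.hypot(P[...,0]-.5022,P[...,1]-.3587)>.032)&(g<45)&(P[...,2]>.015)
n,lab,st,ce=cv2.connectedComponentsWithStats(mm.astype(np.uint8))
for i in range(1,n):
    if st[i,4]>8:
        p=np.nanmean(P[lab==i],0);print(ce[i].round(0),st[i,4],p.round(4),np.degrees(np.arctan2(p[1]-.3587,p[0]-.5022)).round(1))
y,x=np.nonzero(m);cx,cy=int(x.mean()),int(y.mean()); save("tm2.png",f["pixels"][max(cy-55,0):cy+55,max(cx-70,0):cx+70],5)
print(get_clock())
E
```

```text
((502.08953857421875, 358.8123474121094), (14.083883285522461, 51.26631546020508), 38.65371322631836)
[263.  94.] 20 [0.4657 0.3634 0.0298] 172.7
[277.  98.] 19 [0.4697 0.378  0.0296] 149.3
[287. 108.] 16 [0.4801 0.3891 0.0294] 126.0
[292. 122.] 35 [0.4938 0.3947 0.0297] 103.2
[169. 329.] 4230 [0.5263 0.3283 0.3203] -51.6
[307. 296.] 806 [0.5387 0.3732 0.2878] 21.6
[366. 314.] 3113 [0.5307 0.3881 0.3092] 45.9
[206. 373.] 352 [0.5301 0.3403 0.3347] -33.5
34.9583
```

View pics/tm2.png

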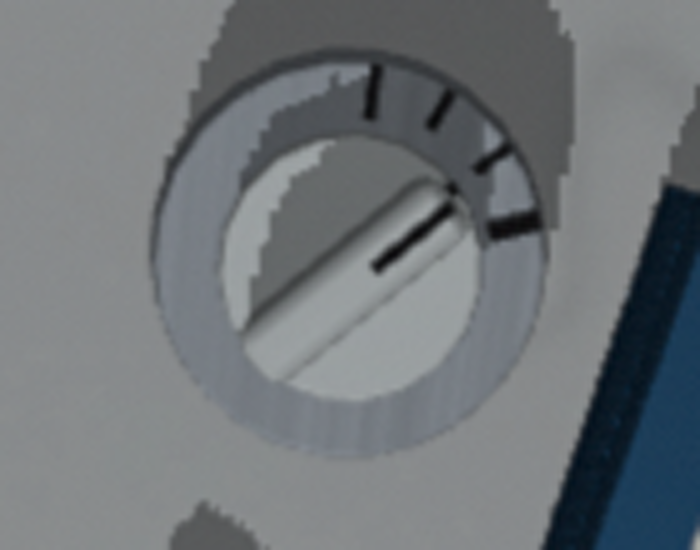

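The line points almost at the third mark (10 min), and the dial is at about 0.765 rad. I'll do a last numeric check of the stack and hand in.

```bash
python3 - <<'E'
from h import *
f=look("ws4")
rect(f,.072,.012,(.51,.004)); rect(f,.133,.01,(.51,.004),.13); rect(f,.184,.01,(.51,.004),.1)
print(workorder.finish_job(),get_clock())
E
```

```text
rect z 0.072 c [510.2   3.9] size [169.7 201.1] ang 11.58 5399 medz 0.0728
rect z 0.133 c [508.5   3.2] size [124.9 150.9] ang 11.76 7098 medz 0.1338
rect z 0.184 c [509.    3.5] size [ 59.9 120.1] ang 11.65 7166 medz 0.1845
the job is handed in; nothing more can be done
the job is handed in; nothing more can be done
```

I handed the job in (no verdict came back): both tubs measured seated to within 2 mm, and the timer was wound to about 1.37 rad and turned back to about 0.77 rad (10 min), taking about 36 s of robot time.

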